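# Clear up after forging a hammer head

### The job

The hammer head is forged and cold, so clear the bench: put the two bolster rings over their post with the larger one underneath, lay the slitting chisel and the eye drift flat, side by side, in the shallow tool tray, and set the hammer head flat, eye upright, on the floor of the square box. Lower each thing into its place rather than dropping it, and leave the little flux tin and the piece of soapstone where they are.

Things in the scene. Friction and masses are not known exactly. Their poses are not given: they have to be found in the camera images.
- big_ring: Larger bolster ring: flat bright steel ring, 64 mm outer diameter, 40 mm hole, 18 mm high, lying flat, about 270 g. Origin: centre of its underside, z up.
- small_ring: Smaller bolster ring: flat bright steel ring, 52 mm outer diameter, 30 mm hole, 18 mm high, lying flat, about 200 g. Origin: centre of its underside, z up.
- chisel: Slitting chisel: bright steel bar 125 mm long, 20 mm wide and 20 mm high, lying flat. Origin: middle of its length and width, on its underside. x runs along it: struck end (chamfered) at -62 mm; full square section from -55 to +24 mm, then a wedge that narrows in width (seen from above) to a 3 mm edge at +62 mm. z up. About 360 g.
- drift: Eye drift: bright steel, 125 mm long, 18 mm high, lying flat; seen from above it is 26 mm wide in the middle (parallel sides from -16 to +16 mm) and tapers straight to 9 mm at the -x end and 17 mm at the +x end. Origin: middle of its length and width, on its underside; x along it, z up. About 300 g.
- hammer_head: Cross-peen hammer head without a handle, black forge scale with a bright round face: 92 mm long, 32 mm wide, 32 mm high, lying with its eye (a 22 x 14 mm slot) upright. Origin: centre of the underside, below the eye. x runs along it: round face at -46 mm, the wedge-shaped peen from +18 to +46 mm, flat parallel cheeks (32 mm apart across y) between -20 and +18 mm. z up. About 520 g.
- ring_post: Fixed ring post: an upright pin of 14 mm diameter with a tapered tip in the middle of a black square base plate 110 x 110 mm, 8 mm thick. Top of the pin 58 mm above the bench. Origin: on the pin's axis at bench height (underside of the plate), z up.
- tool_tray: Fixed shallow bright sheet-metal tool tray, 178 mm long (its x) by 132 mm wide (its y), rim 19 mm above the bench; inside 172 x 126 mm, floor 3 mm thick. Origin: centre of its underside, z up. Long enough for the tools only along its length.
- head_box: Fixed dark steel square box without a lid, 144 x 144 mm outside, 136 x 136 mm inside, rim 36 mm above the bench, floor 4 mm thick. Origin: centre of its underside, x and y along its sides, z up.
- borax_tin: Small round brass-coloured flux tin with a steel lid, 32 mm in diameter, 34 mm high, standing among the things. It stays where it is. Origin: centre of its underside, z up.
- soapstone: White piece of marking soapstone, 34 x 16 x 12 mm, lying among the things. It stays where it is. Origin: centre of its underside, x along its length, z up.

How it is judged:
At the end, for the whole second after the job is handed in: Large ring on the post (16 mm) on the base plate, small ring (11 mm) resting on it; chisel and drift flat on the tray floor (35 mm of its centre lengthwise, 60 mm across), not stacked; hammer head flat, eye upright, on the box floor (60 mm of its centre); all released and at rest (x of chisel in the frame of tool_tray between -0.035 and 0.035 m and y of chisel in the frame of tool_tray between -0.06 and 0.06 m and z of each of chisel, drift in the frame of tool_tray below 0.008 m and angle between each of chisel, drift, hammer_head, big_ring, small_ring's own z axis and vertical below 0.12 rad and x of drift in the frame of tool_tray between -0.035 and 0.035 m and y of drift in the frame of tool_tray between -0.06 and 0.06 m and x of hammer_head in the frame of head_box between -0.06 and 0.06 m and y of hammer_head in the frame of head_box between -0.06 and 0.06 m and z of hammer_head in the frame of head_box below 0.01 m and horizontal distance between big_ring and ring_post below 0.016 m and z of big_ring in the frame of ring_post below 0.013 m and horizontal distance between small_ring and ring_post below 0.011 m and z of small_ring in the frame of ring_post between 0.021 and 0.031 m and linear speed of each of big_ring, small_ring, chisel, drift, hammer_head below 0.02 m/s); the robot touches nothing.
It fails at once if the flux tin or the soapstone is shifted by more than 30 mm, or the tin is tipped over (distance of any of borax_tin, soapstone from where it was at the start of the episode above 0.03 m or angle between borax_tin's own z axis and vertical above 0.7 rad).
It fails at once if one of the five things is dropped: falls free of the fingers faster than 0.8 m/s (a drop of more than 30 mm) ((linear speed of big_ring above 0.8 m/s and contact force between big_ring and the fingers below 0.1 N) or (linear speed of small_ring above 0.8 m/s and contact force between small_ring and the fingers below 0.1 N) or (linear speed of chisel above 0.8 m/s and contact force between chisel and the fingers below 0.1 N) or (linear speed of drift above 0.8 m/s and contact force between drift and the fingers below 0.1 N) or (linear speed of hammer_head above 0.8 m/s and contact force between hammer_head and the fingers below 0.1 N)).
It also fails if it takes over 136 s, if anything falls off the work surface, if the arm or the gripper's body presses on something with over 40 N, if the wrist force passes 120 N, or if a joint passes its speed limit or range.

### The arm

A 7-joint arm with a two-finger parallel gripper is mounted at the origin on the work surface. World frame = base frame: x ahead of the robot, y to its left, z up, the work surface at z = 0. Lengths are in m, angles in rad, forces in N, time in s.
With the tool pointing down it reaches from about 0.4 to 0.9 m from the base axis. Payload 5.5 kg.
Tool frame: the origin (TCP) lies on the centre line of the jaws, within the pads' length; the fingertips stand 25 mm ahead of it and the grasp point (between the pads) lies 6 mm ahead of it (env.tip_extent is the distance from the TCP to the fingertips, in m); z points along the fingers, y is the direction in which the jaws open and shut (so a half turn about z gives the same grasp; the last joint's range is limited). The gripper opens to 92 mm and grips with 3 to 60 N. Pads are 19 mm wide; open, the fingers measure 130 mm over their backs; the gripper's body (75 mm by 190 mm) begins 47 mm behind the grasp point.
Start: joints at [1.573, 0.501, -0.427, 1.55, 0.221, 1.138, -0.21], TCP at [0.168, -0.628, 0.252] pointing down, gripper open.
Joint ranges: [-2.88, 2.88], [-0.31, 2.03], [-1.54, 1.56], [0.2, 2.42], [-1.41, 4.55], [0.19, 2.02], [-2.57, 2.57]. Speed limits (rad/s): [2.57, 2.57, 3.14, 3.14, 3.14, 3.14, 3.14].

### API

Orientations are given as a unit quaternion [x, y, z, w].
In Python, from rig import env, eoat, cams, spotter, current_time, current_qpos, current_qvel, current_joint_efforts, current_tcp_pos, current_ee_rot, current_force, current_ft_torque, current_grip_width gives the robot as it stands. Calls block until the motion is done:
- env.move_pose(position, orientation): joint-space move of the TCP to a pose.
- env.move_linear(position, frame=None, velocity=0.15, max_force=None): straight line of the TCP; frame=None keeps the orientation; velocity is the mean speed in m/s. With max_force (N) it stops when the force on the tool has changed by that much, and returns True; else False.
- env.set_joints(angles): joint-space move.
- eoat.command_gripper(opening): opening from 0.0 (shut) to 1.0 (fully open); the grip force is fixed at half the most; returns when the fingers have stopped.
- env.pause(seconds).
- env.ik(position, orientation): joint angles nearest the present ones, or None.
- cams.get_image(name): name is "scene" or "top" or "wrist"; returns the picture (420x560x3 uint8, blue, green, red); there is no depth.
- cams.camera_info(name): a dict with "mtx" (3x3 intrinsics, pixels), "world_from_camera" (4x4, takes a point from camera to world coordinates). Camera axes: x right, y down, z forward; pixel columns grow to the right and rows downward; lengths in m; the calibration is good to about 2 mm. A picture is of the moment at which its call begins: read the wrist's pose just before it. camera_info takes no time and is no camera call; for the wrist camera it gives the pose at the moment of the call.
A pose or a line that the arm cannot do raises env.MotionError and nothing moves.
- env.close_job(): hands the job in, once; it reports no verdict.
Trained networks look in the newest picture that a camera, given by its name, has taken for a name from the list of things; names that differ only in an ending like _2 or _b are one class to them, and where a whole thing is asked for, a point or a joint stands for the part that bears it (a point fixed in the world has none). Each returns a list of dicts, best first, with "conf" (0 to 1); they miss things now and then, are a little off and sometimes report something else, mostly with a low value. They report only what shows in the picture. A call takes as long as a camera call.
- spotter.find_in(camera, label): "position" ([column, row] in pixels, amid what is visible of it).
- spotter.trace(camera, label): "region" (420x560 bool, what is visible of it) and "position" ([column, row] in pixels, amid what is visible of it).
Readings, each from a call of its own:
- current_time(): time.
- current_qpos(): joint angles.
- current_qvel(): joint speeds.
- current_joint_efforts(): joint torques, N m.
- current_tcp_pos(): TCP position.
- current_ee_rot(): TCP orientation.
- current_force(): force on the tool from outside, world axes, zero at the start.
- current_ft_torque(): the same for the moment, N m.
- current_grip_width(): opening from 0.0 (shut) to 1.0 (fully open).
Only numpy, scipy, OpenCV 4.12 (cv2) and the standard library are available. Lean on these libraries where they do the work, as an engineer would, in place of code of your own. Each camera call takes 0.05 s, during which the arm holds its last target.

## Working session

There is one attempt and no reset: what is moved stays moved. The work goes in short steps, each a Python script; the robot and the scene stay as the last script left them, time stands still between calls to the robot, and variables do not carry over. Pictures are saved under pics/ and viewed, and the job is handed in when it is done.

```bash
ls; mkdir -p pics; python3 - <<'E'
from rig import *
import cv2
for n in("scene","top","wrist"):
    im=cams.get_image(n); cv2.imwrite(f"pics/{n}0.png",im); i=cams.camera_info(n); print(n,i["mtx"].tolist(),i["world_from_camera"].round(4).tolist())
print(current_time(),current_tcp_pos(),current_ee_rot(),env.tip_extent)
E
```

```text
pics
scene [[431.39784806374865, 0.0, 277.71980144962885], [0.0, 431.39784806374865, 215.97818127597418], [0.0, 0.0, 1.0]] [[0.1363, 0.6643, -0.7349, 1.2147], [0.9906, -0.0861, 0.1058, -0.0953], [0.007, -0.7425, -0.6698, 0.6306], [0.0, 0.0, 0.0, 1.0]]
top [[383.89483588970506, 0.0, 278.0501031404779], [0.0, 383.89483588970506, 206.98800195559917], [0.0, 0.0, 1.0]] [[-0.0014, -0.9829, 0.1841, 0.3425], [-1.0, -0.0001, -0.0078, -0.0138], [0.0077, -0.1841, -0.9829, 1.0254], [0.0, 0.0, 0.0, 1.0]]
wrist [[364.4736265518697, 0.0, 276.19449262351225], [0.0, 364.4736265518697, 212.4821447093607], [0.0, 0.0, 1.0]] [[0.2589, -0.9255, -0.2766, 0.2426], [-0.9659, -0.2481, -0.0741, -0.6072], [-0.0001, 0.2863, -0.9581, 0.3828], [0.0, 0.0, 0.0, 1.0]]
0.15 [ 0.16747335 -0.62753849  0.25091822] [ 9.91503454e-01  1.30078179e-01 -6.03920543e-05 -7.51680938e-04] 0.025
```

View pics/top0.png

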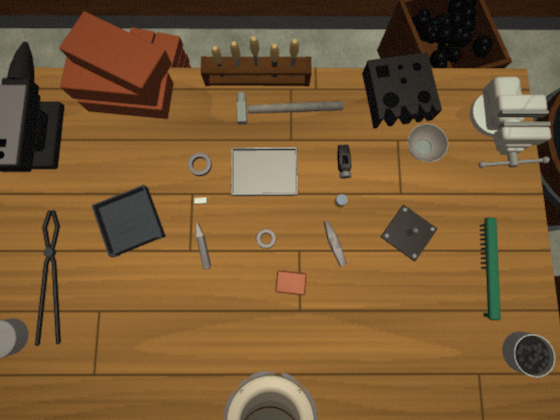

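View pics/scene0.png

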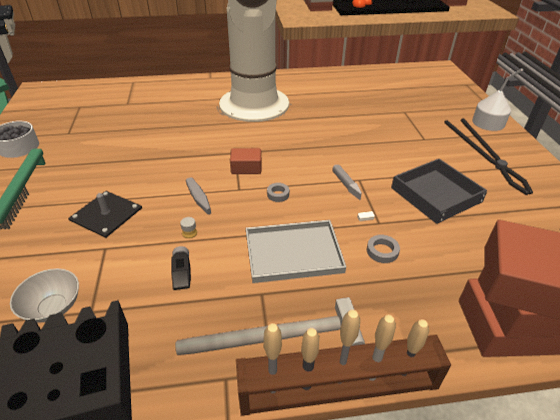

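The top view shows the big ring at (200,164), small ring (266,239), chisel (203,247), drift (335,244), head (344,161), tin (341,200), soapstone (201,200), tray (265,171), box (128,221) and post (409,232). I'll trace these next.

```bash
cat > h.py <<'E'
from rig import *
import cv2, numpy as np
from scipy.spatial.transform import Rotation as R
H=dict(big_ring=.018,small_ring=.018,chisel=.02,drift=.018,hammer_head=.032,ring_post=.008,tool_tray=.019,head_box=.036,borax_tin=.034,soapstone=.012)
def plane(info,px,z):
    px=np.atleast_2d(px).astype(float); K=info["mtx"]; T=np.array(info["world_from_camera"])
    d=np.c_[(px[:,0]-K[0,2])/K[0,0],(px[:,1]-K[1,2])/K[1,1],np.ones(len(px))]@T[:3,:3].T
    return T[:3,3]+d*((z-T[2,3])/d[:,2])[:,None]
def proj(info,P):
    P=np.atleast_2d(P); T=np.linalg.inv(np.array(info["world_from_camera"])); c=P@T[:3,:3].T+T[:3,3]
    q=c@np.array(info["mtx"]).T; return q[:,:2]/q[:,2:]
def down(yaw): # tool down, jaw (tool y) direction at world yaw; returns quat
    y=np.array([np.cos(yaw),np.sin(yaw),0]); z=np.array([0,0,-1.]); x=np.cross(y,z)
    return R.from_matrix(np.c_[x,y,z]).as_quat()
E
python3 - <<'E'
from h import *
for cam in("top","scene"):
    im=cams.get_image(cam); info=cams.camera_info(cam); vis=im.copy()
    for n in H:
        for r in spotter.trace(cam,n)[:2]:
            m=r["region"]; ys,xs=np.nonzero(m)
            p=plane(info,np.c_[xs,ys],H[n]*.5)[:,:2]; 
            rect=cv2.minAreaRect((p*1000).astype(np.float32))
            print(cam,n,round(r["conf"],2),np.round(r["position"]).tolist(),m.sum(),"mean",p.mean(0).round(4),"rect",np.round(rect[0],1),np.round(rect[1],1),round(rect[2],1))
            if r["conf"]>.4: vis[m]=vis[m]//2+np.array([0,128,0],np.uint8)
    cv2.imwrite(f"pics/{cam}1.png",vis)
E
```

```text
top big_ring 0.64 [192.0, 164.0] 317 mean [0.6544 0.1943] rect [654.7 193.7] [64.9 62.3] 45.1
top small_ring 0.66 [261.0, 242.0] 203 mean [0.4497 0.011 ] rect [450.6  10.2] [50.5 47.8] 0.0
top chisel 0.72 [202.0, 245.0] 394 mean [0.4274 0.1761] rect [429.7 176. ] [123.1  25.6] 15.5
top chisel 0.58 [342.0, 161.0] 422 mean [ 0.6632 -0.205 ] rect [ 663.5 -205.4] [35.9 95.3] 88.3
top drift 0.67 [335.0, 243.0] 402 mean [ 0.4347 -0.1721] rect [ 438.3 -171.5] [125.6  27.2] 18.7
top hammer_head 0.7 [342.0, 163.0] 438 mean [ 0.6621 -0.2037] rect [ 661.7 -204.1] [95.1 37.8] 2.5
top ring_post 0.92 [411.0, 233.0] 1698 mean [ 0.4655 -0.3731] rect [ 465.8 -372.3] [112.5 113.2] 52.4
top tool_tray 0.71 [263.0, 167.0] 3253 mean [0.6329 0.0166] rect [633.6  15.8] [139.6 182.1] 1.0
top head_box 0.73 [129.0, 220.0] 3438 mean [0.4955 0.3742] rect [496.3 373.8] [158.4 156.7] 22.5
top borax_tin 0.32 [200.0, 247.0] 327 mean [0.428 0.176] rect [430.7 176.3] [119.6  21.9] 13.3
scene big_ring 0.8 [380.0, 251.0] 623 mean [0.6541 0.1966] rect [653.  197.1] [62.9 78.8] 60.8
scene small_ring 0.84 [279.0, 190.0] 37
[... 354 characters left out ...]

scene drift 0.42 [180.0, 268.0] 769 mean [ 0.6533 -0.2002] rect [ 649.7 -199.9] [109.4  35.4] 2.6
scene hammer_head 0.64 [181.0, 268.0] 715 mean [ 0.6596 -0.1984] rect [ 656.4 -197.9] [107.5  33. ] 2.5
scene ring_post 0.59 [104.0, 217.0] 1781 mean [ 0.4683 -0.3675] rect [ 464.2 -369. ] [121.1 112.5] 52.8
scene tool_tray 0.87 [296.0, 249.0] 4930 mean [0.6368 0.0202] rect [631.3  21.1] [150.6 181.8] 0.6
scene head_box 0.96 [436.0, 190.0] 3711 mean [0.4974 0.378 ] rect [491.9 378.6] [174.5 190.1] 23.4
scene borax_tin 0.68 [190.0, 226.0] 262 mean [ 0.5498 -0.1863] rect [ 549.5 -186.2] [62.9 28.8] 9.9
scene soapstone 0.57 [366.0, 216.0] 110 mean [0.5539 0.1921] rect [554.6 192.1] [24.3 34.3] 3.0
```

View pics/top1.png

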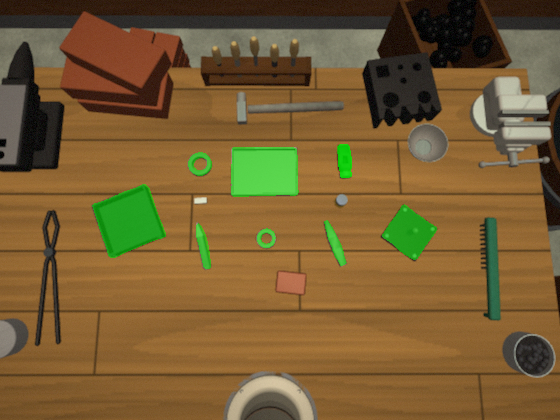

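Masks match the picture and the two cameras agree to within about 5 mm. Next I'll check IK, then start the refine-and-pick with the wrist camera.

```bash
cat >> h.py <<'E'
from scipy.optimize import minimize
def prism(xy,h): xy=np.array(xy,float); return np.vstack([np.c_[xy,0*xy[:,0]],np.c_[xy,0*xy[:,0]+h]])
_a=np.linspace(0,2*np.pi,48,endpoint=False)
disc=lambda d:np.c_[np.cos(_a),np.sin(_a)]*d/2
SH=dict(big_ring=prism(disc(.064),.018),small_ring=prism(disc(.052),.018),
 chisel=prism([(-.062,.008),(-.055,.010),(.024,.010),(.062,.0015),(.062,-.0015),(.024,-.010),(-.055,-.010),(-.062,-.008)],.02),
 drift=prism([(-.0625,.0045),(-.016,.013),(.016,.013),(.0625,.0085),(.0625,-.0085),(.016,-.013),(-.016,-.013),(-.0625,-.0045)],.018),
 hammer_head=prism([(-.046,.016),(.046,.016),(.046,-.016),(-.046,-.016)],.032),
 tool_tray=prism([(-.089,.066),(.089,.066),(.089,-.066),(-.089,-.066)],.019),
 head_box=prism([(-.072,.072),(.072,.072),(.072,-.072),(-.072,-.072)],.036),
 ring_post=prism([(-.055,.055),(.055,.055),(.055,-.055),(-.055,-.055)],.008))
def fit(info,mask,name,x0,yaws,z0=0.):
    """pose x,y,yaw maximising silhouette IoU"""
    cs,_=cv2.findContours(mask.astype(np.uint8),cv2.RETR_EXTERNAL,cv2.CHAIN_APPROX_NONE)
    M=np.zeros(mask.shape,np.uint8); cv2.drawContours(M,[max(cs,key=cv2.contourArea)],-1,255,-1)
    M=cv2.GaussianBlur(M,(3,3),0).astype(float)/255
    def cost(v):
        c,s=np.cos(v[2]),np.sin(v[2]); P=SH[name].copy()
        P=np.c_[P[:,0]*c-P[:,1]*s+v[0],P[:,0]*s+P[:,1]*c+v[1],P[:,2]+z0]
        hull=cv2.convexHull(proj(info,P).astype(np.float32))
        A=np.zeros(mask.shape,np.uint8); cv2.fillConvexPoly(A,np.round(hull*16).astype(np.int32),255,cv2.LINE_AA,4)
        A=cv2.GaussianBlur(A,(3,3),0)/255.; return 1-np.minimum(A,M).sum()/np.maximum(A,M).sum()
    best=None
    for y in yaws:
        v0=np.array([x0[0],x0[1],y]); r=minimize(cost,v0,method="Nelder-Mead",options=dict(initial_simplex=np.vstack([v0,v0+[.006,0,0],v0+[0,.006,0],v0+[0,0,.1]]),xatol=1e-4,fatol=1e-4))
        if best is None or r.fun<best.fun: best=r
    return best.x,1-best.fun
def look(cam,name,x0,yaws,tag=None,z0=0.,maxd=.06):
    info=cams.camera_info(cam); im=cams.get_image(cam)
    best=None
    for r in spotter.trace(cam,name):
        ys,xs=np.nonzero(r["region"])
        if len(xs)<30: continue
        p=plane(info,np.c_[xs,ys],H[name]/2+z0)[:,:2].mean(0)
        if np.hypot(*(p-x0))<maxd: best=r;break
    if tag: 
        v=im.copy()
        if best is not None: v[best["region"]]=v[best["region"]]//2+np.array([0,128,0],np.uint8)
        cv2.imwrite(f"pics/{tag}.png",v)
    if best is None: print(name,"not seen"); return None
    v,iou=fit(info,best["region"],name,p,yaws,z0); print(cam,name,"conf",round(best["conf"],2),"pose",v.round(4),"IoU",round(iou,3)); return v
E
python3 - <<'E'
from h import *
d=np.pi/180
guess=dict(big_ring=((.654,.195),[0]),small_ring=((.45,.012),[0]),chisel=((.428,.178),[15*d,195*d]),drift=((.436,-.17),[19*d,199*d]),hammer_head=((.66,-.203),[2.5*d]),tool_tray=((.633,.017),[90*d]),head_box=((.495,.375),[22*d]),ring_post=((.466,-.372),[52*d]))
for c in("top","scene"):
    for n,(x,y) in guess.items(): look(c,n,np.array(x),y)
def test(n,x,y,z,yaw):
    out=[]
    for k in(0,np.pi):
        q=env.ik([x,y,z],down(yaw+k)); out.append(None if q is None else np.round(q,2).tolist())
    print(n,z,out)
for n,x,y,yaw in[("big",.654,.195,0),("big",.654,.195,np.pi/2),("small",.45,.012,np.pi/2),("small",.45,.012,0),("chis",.428,.178,105*d),("drift",.436,-.17,109*d),("head",.66,-.203,92*d),("trayA",.66,.017,0),("trayB",.605,.017,0),("box",.495,.375,22*d),("box",.495,.375,112*d),("post",.466,-.372,0),("post",.466,-.372,90*d)]:
    test(n,x,y,.03,yaw);test(n,x,y,.25,yaw)
E
```

```text
top big_ring conf 0.51 pose [ 0.6548  0.1932 -0.0155] IoU 0.887
top small_ring conf 0.72 pose [ 0.4519  0.0104 -0.0125] IoU 0.878
top chisel conf 0.61 pose [0.4338 0.1771 0.2753] IoU 0.696
top drift conf 0.81 pose [ 0.4372 -0.1709  3.5174] IoU 0.871
top hammer_head conf 0.66 pose [ 0.6612 -0.2038 -0.0598] IoU 0.798
top tool_tray conf 0.9 pose [0.634  0.0152 1.6027] IoU 0.941
top head_box conf 0.86 pose [0.4963 0.3732 0.4029] IoU 0.941
top ring_post conf 0.6 pose [ 0.4655 -0.3732  0.9066] IoU 0.932
scene big_ring conf 0.55 pose [0.6521 0.1954 0.0688] IoU 0.846
scene small_ring conf 0.55 pose [0.4454 0.0122 0.0727] IoU 0.758
scene chisel conf 0.64 pose [0.4289 0.184  0.2011] IoU 0.77
scene drift conf 0.86 pose [ 0.4306 -0.1678  3.4667] IoU 0.778
scene hammer_head conf 0.79 pose [ 0.6499 -0.2002  0.0826] IoU 0.812
scene tool_tray conf 0.63 pose [0.632  0.0202 1.5685] IoU 0.961
scene head_box conf 0.76 pose [0.4955 0.3774 0.4055] IoU 0.969
scene ring_post conf 0.9 pose [ 0.4652 -0.3675  0.9226] IoU 0.908
big 0.03 [[0.13, 0.9, -0.69, 1.58, 0.68, 0.92, -0.81], [0.41, 1.27, -1.31, 1.57, 1.2
[... 1804 characters left out ...]

box 0.25 [[0.13, 0.8, -1.3, 1.61, 0.78, 1.35, -0.9], [0.13, 0.8, -1.3, 1.61, 0.78, 1.35, 2.24]]
box 0.03 [[0.12, 1.22, -1.31, 1.74, 1.26, 1.27, 0.43], [-0.34, 0.75, -0.48, 1.75, 0.48, 0.75, -2.25]]
box 0.25 [[0.13, 0.8, -1.3, 1.61, 0.78, 1.35, 0.67], [-0.22, 0.49, -0.65, 1.62, 0.32, 1.13, -2.13]]
post 0.03 [[1.06, 0.75, -0.58, 1.81, 0.58, 0.75, 0.17], [-0.01, 0.9, 0.9, 1.85, -0.92, 0.88, -1.78]]
post 0.25 [[1.23, 0.49, -0.81, 1.68, 0.39, 1.13, 0.31], [-0.16, 0.62, 1.13, 1.73, -0.6, 1.19, -2.0]]
post 0.03 [[1.26, 0.88, -0.89, 1.81, 0.87, 0.9, 1.54], [0.92, 0.7, -0.38, 1.82, 0.38, 0.69, -1.25]]
post 0.25 [[1.4, 0.61, -1.1, 1.68, 0.58, 1.21, 1.74], [1.03, 0.42, -0.52, 1.69, 0.23, 1.09, -1.13]]
```

```bash
cat >> h.py <<'E'
def go(x,y,z,yaw): env.move_pose([x,y,z],down(yaw))
def st(msg=""): print(msg,"t",round(current_time(),2),"tcp",np.round(current_tcp_pos(),4),"grip",round(current_grip_width()*.092,4),"F",np.round(current_force(),1))
E
python3 - <<'E'
from h import *
d=np.pi/180
go(.60,.195,.25,np.pi/2); st()
look("wrist","big_ring",np.array([.654,.195]),[0],"w1")
look("wrist","tool_tray",np.array([.634,.017]),[90*d])
look("wrist","chisel",np.array([.43,.18]),[15*d,195*d],"w1c")
look("wrist","small_ring",np.array([.45,.012]),[0])
E
```

```text
t 6.1 tcp [0.6005 0.1939 0.2498] grip 0.0919 F [ 0.9  0.1 -0.3]
wrist big_ring conf 0.76 pose [0.6532 0.1962 0.1012] IoU 0.917
tool_tray not seen
chisel not seen
wrist small_ring conf 0.63 pose [0.4475 0.0125 0.0497] IoU 0.953
```

View pics/w1.png

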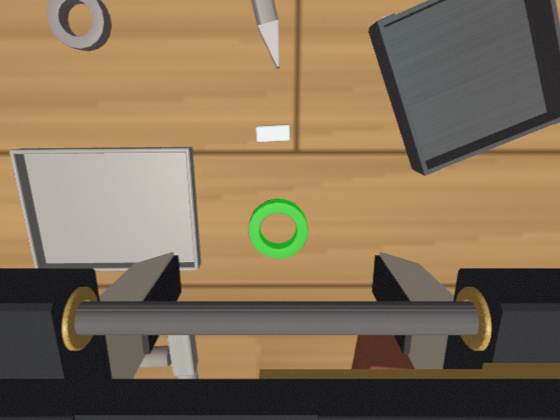

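The ring at (278,228) is well masked, and all three cameras agree to about 2 mm. Picking it.

```bash
cat >> h.py <<'E'
def pick(x,y,z,yaw,lift=.16):
    go(x,y,.12,yaw)
    hit=env.move_linear([x,y,z],velocity=.1,max_force=15); 
    eoat.command_gripper(0.0); st(f"gripped hit={hit}")
    env.move_linear([x,y,lift],velocity=.12); st("lifted")
E
python3 - <<'E'
from h import *
pick(.6535,.1953,.0280,np.pi/2)
go(.466,-.371,.17,np.pi/2); st("over post")
cv2.imwrite("pics/w2.png",cams.get_image("wrist"));cv2.imwrite("pics/s2.png",cams.get_image("scene"))
E
```

```text
gripped hit=False t 8.77 tcp [0.6536 0.1953 0.0282] grip 0.0626 F [-0.2 -0.9  1.2]
lifted t 10.02 tcp [0.653  0.1949 0.1589] grip 0.0625 F [ 0.5  0.1 -2.8]
over post t 12.16 tcp [ 0.467  -0.3697  0.1702] grip 0.0627 F [ 0.4  0.6 -2.8]
```

View pics/w2.png

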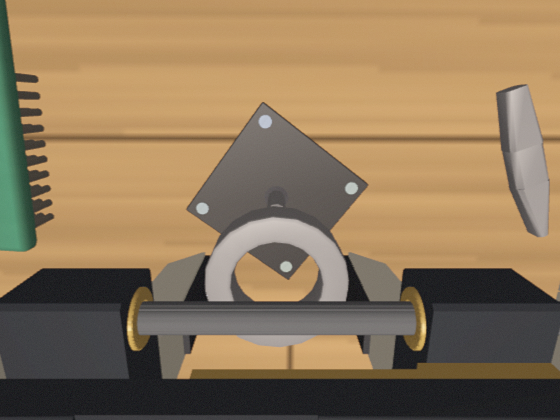

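View pics/s2.png

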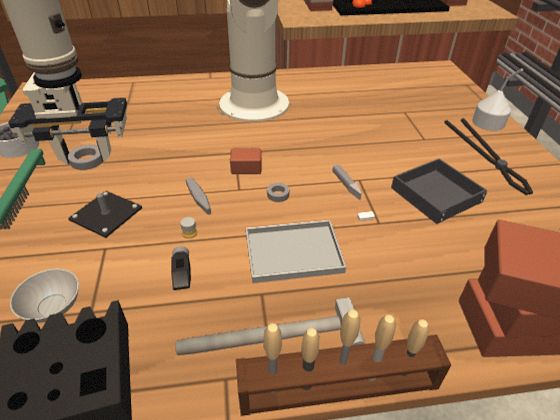

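The wrist view shows the ring held level, with the plate's corners at (187,208) and (368,184) and the other two at (263,102) and (289,279). I'll check the post centre from these.

```bash
python3 - <<'E'
from h import *
i=cams.camera_info("wrist")
p=plane(i,[(187,208),(368,184),(263,102),(289,279)],.008); print(p.round(4),p.mean(0),np.linalg.norm(p[0]-p[1]))
c=p.mean(0)
print(proj(i,[[c[0],c[1],.058]]))
v=look("wrist","ring_post",np.array([.466,-.371]),[52*np.pi/180],"w2b")
E
```

```text
[[ 0.4741 -0.4444  0.008 ]
 [ 0.4531 -0.2941  0.008 ]
 [ 0.3888 -0.38    0.008 ]
 [ 0.5396 -0.358   0.008 ]] [ 0.46389083 -0.36913649  0.008     ] 0.15174103993762733
[[276.77374029 213.94889032]]
wrist ring_post conf 0.72 pose [ 0.4649 -0.3692  0.9242] IoU 0.699
```

```bash
cat >> h.py <<'E'
def place(x,y,z,yaw,opening,above=.15,vel=.06,retreat=.15):
    go(x,y,above,yaw)
    env.move_linear([x,y,z+.015],velocity=.1)
    hit=env.move_linear([x,y,z],velocity=vel*.5,max_force=6); st(f"down hit={hit}")
    eoat.command_gripper(opening); st("opened")
    env.move_linear([x,y,retreat],velocity=.12)
E
python3 - <<'E'
from h import *
place(.465,-.3695,.0362,np.pi/2,.9)
go(.35,-.25,.25,np.pi/2)
cv2.imwrite("pics/s3.png",cams.get_image("scene")[120:300,20:320].repeat(2,0).repeat(2,1)); st()
look("scene","big_ring",np.array([.465,-.37]),[0],z0=.008)
look("top","big_ring",np.array([.465,-.37]),[0],z0=.008)
E
```

```text
down hit=True t 14.27 tcp [ 0.4646 -0.3695  0.0362] grip 0.0628 F [-1.4 -0.5  5.1]
opened t 14.84 tcp [ 0.4637 -0.3692  0.035 ] grip 0.0826 F [-0.5 -0.6 -0.2]
 t 16.79 tcp [ 0.3506 -0.2513  0.25  ] grip 0.0825 F [ 0.5  0.7 -0.8]
scene big_ring conf 0.63 pose [ 0.4625 -0.3683  0.1261] IoU 0.666
top big_ring conf 0.65 pose [ 0.4656 -0.3723  0.0201] IoU 0.805
```

View pics/s3.png

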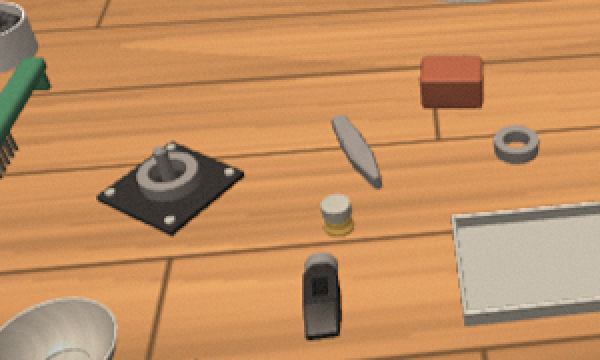

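The big ring lies flat on the plate around the pin, at crop (167,175). The small ring is next.

```bash
python3 - <<'E'
from h import *
go(.45,.012,.2,np.pi/2)
v=look("wrist","small_ring",np.array([.449,.012]),[0],"w3")
if v is not None and abs(v[0]-.448)<.006 and abs(v[1]-.012)<.005:
    pick(v[0],v[1],.0290,np.pi/2)
    go(.4645,-.3695,.17,np.pi/2); st()
    cv2.imwrite("pics/w4.png",cams.get_image("wrist"))
E
```

```text
small_ring not seen
```

View pics/w3.png

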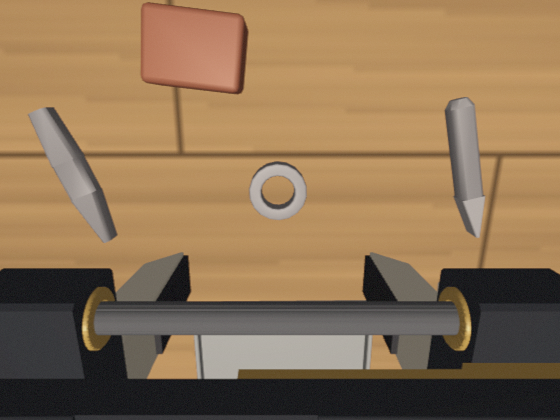

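The ring at (278,190) is in clear view, with the drift at (75,175) and the chisel at (465,165); the network just missed the ring. I'll retry and cross-check by pixel.

```bash
python3 - <<'E'
from h import *
d=np.pi/180
i=cams.camera_info("wrist"); p=plane(i,[(278,190)],.010)[0]; print(p)
v=look("wrist","small_ring",np.array([.449,.012]),[0],"w3b")
look("wrist","chisel",np.array([.43,.18]),[15*d,195*d],"w3c")
look("wrist","drift",np.array([.435,-.17]),[19*d,199*d],"w3d")
if v is None: v=p
if abs(v[0]-p[0])<.004 and abs(v[1]-p[1])<.004:
    pick(v[0],v[1],.0290,np.pi/2)
    go(.4645,-.3695,.17,np.pi/2); st()
    cv2.imwrite("pics/w4.png",cams.get_image("wrist"))
E
```

```text
[0.44782361 0.01222304 0.01      ]
wrist small_ring conf 0.96 pose [0.4485 0.0126 0.0439] IoU 0.934
wrist chisel conf 0.86 pose [0.4295 0.1787 0.2729] IoU 0.863
wrist drift conf 0.86 pose [ 0.437  -0.1666  3.4987] IoU 0.856
gripped hit=False t 20.58 tcp [0.4486 0.0124 0.0291] grip 0.0513 F [-0.3 -0.2  2.2]
lifted t 21.82 tcp [0.4479 0.0124 0.1594] grip 0.051 F [ 0.5 -0.4 -1.6]
 t 23.25 tcp [ 0.4654 -0.3672  0.1701] grip 0.0509 F [ 0.1  0.7 -1.7]
```

View pics/w4.png

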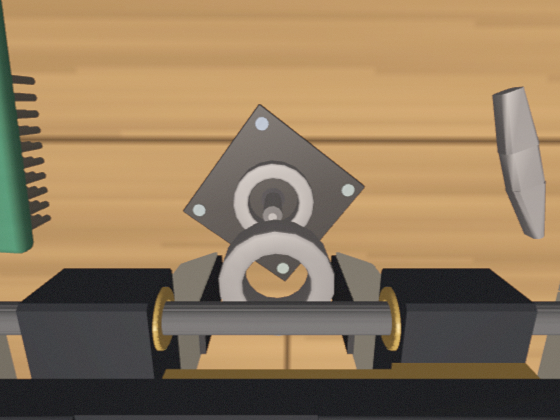

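View pics/w3d.png

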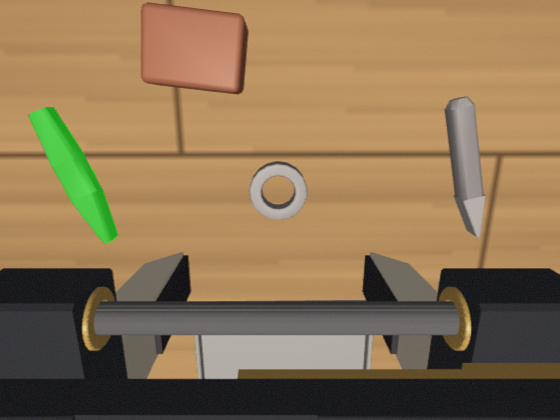

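View pics/w3c.png

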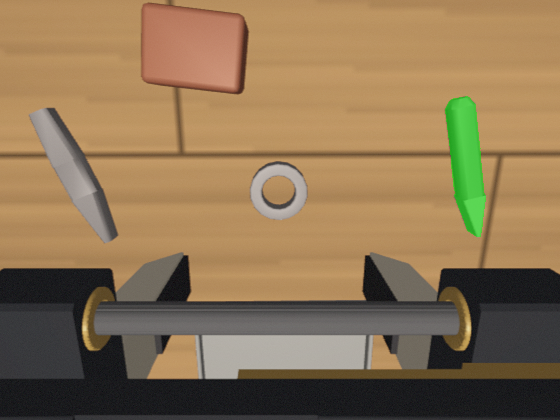

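The small ring is held level. The pin tip is at (272,216) in the middle of the seated big ring. I'll locate the pin and place.

```bash
python3 - <<'E'
from h import *
i=cams.camera_info("wrist"); p=plane(i,[(272,215)],.058)[0]; print(p)
if np.hypot(p[0]-.4645,p[1]+.3695)<.006:
    x,y=(p[0]+.4645)/2,(p[1]-.3695)/2; print(x,y)
    place(x,y,.0550,np.pi/2,.75,above=.17)
    # view with wrist
    go(.435,-.17,.22,np.pi/2)
    d=np.pi/180
    cv2.imwrite("pics/w5.png",cams.get_image("wrist")); cv2.imwrite("pics/s5.png",cams.get_image("scene")[120:300,20:320].repeat(2,0).repeat(2,1)); st()
    look("wrist","drift",np.array([.435,-.17]),[19*d,199*d],"w5d")
    look("scene","small_ring",np.array([.465,-.37]),[0],z0=.026)
E
```

```text
[ 0.46340853 -0.36961434  0.058     ]
0.46395426359006225 -0.3695571709961487
down hit=True t 25.21 tcp [ 0.4636 -0.3696  0.0551] grip 0.051 F [-0.3  0.9  5.4]
opened t 25.75 tcp [ 0.4626 -0.3691  0.054 ] grip 0.0687 F [0.1 0.5 0.3]
 t 27.66 tcp [ 0.4351 -0.1719  0.2195] grip 0.0689 F [-0.3  0.1 -0.8]
wrist drift conf 0.74 pose [ 0.4368 -0.1671  3.508 ] IoU 0.899
scene small_ring conf 0.64 pose [ 0.4624 -0.3668  0.1967] IoU 0.71
```

View pics/w5d.png

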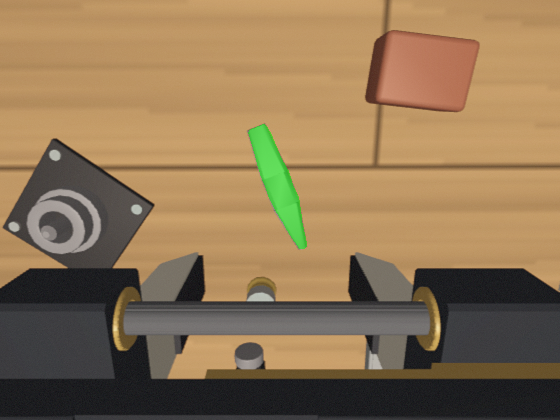

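View pics/s5.png

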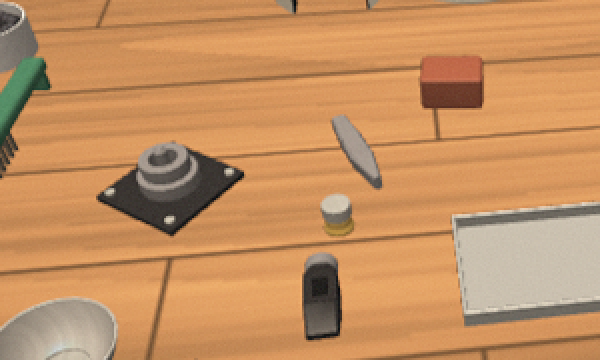

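Rings are stacked correctly around the pin. The drift pose agrees across two wrist looks, so I'm picking it.

```bash
python3 - <<'E'
from h import *
eoat.command_gripper(.85)
pick(.4369,-.1669,.0290,.362+np.pi/2,lift=.17)
go(.66,.018,.20,0); st()
look("wrist","tool_tray",np.array([.633,.018]),[90*np.pi/180],"w6")
cv2.imwrite("pics/s6.png",cams.get_image("scene"))
E
```

```text
gripped hit=False t 30.69 tcp [ 0.437  -0.1671  0.029 ] grip 0.0259 F [-0.1 -1.1 -0.7]
lifted t 32.02 tcp [ 0.4363 -0.1668  0.1694] grip 0.026 F [ 0.4  0.  -2.7]
 t 33.8 tcp [0.6596 0.0172 0.1994] grip 0.0259 F [-0.7 -0.8 -2.8]
wrist tool_tray conf 0.86 pose [0.6328 0.0177 1.5756] IoU 0.652
```

View pics/w6.png

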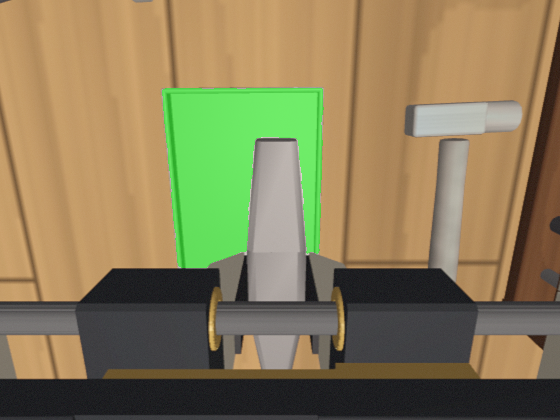

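View pics/s6.png

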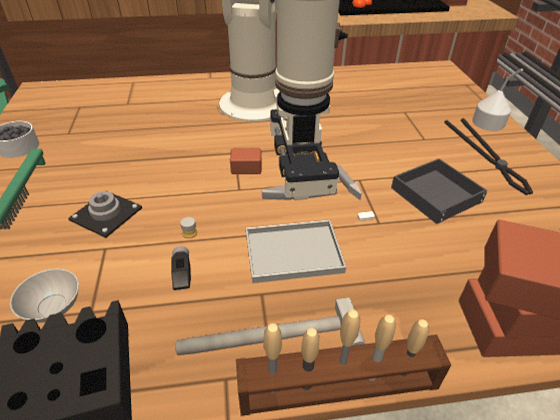

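The drift hangs square between the jaws. The tray's far rim runs from (164,90) to (323,90), and the sides meet the fingers near (179,265) and (318,265). I'll measure the tray from these.

```bash
python3 - <<'E'
from h import *
i=cams.camera_info("wrist"); p=plane(i,[(164,90),(323,90),(179,265),(319,255)],.019); print(p.round(4))
E
```

```text
[[ 0.5689  0.1051  0.019 ]
 [ 0.6982  0.1051  0.019 ]
 [ 0.5692 -0.0503  0.019 ]
 [ 0.6999 -0.0401  0.019 ]]
```

```bash
python3 - <<'E'
from h import *
place(.6095,.0175,.0321,0,.36,above=.12)
eoat.command_gripper(.7)
go(.43,.178,.2,.2729+np.pi/2); st()
d=np.pi/180
v=look("wrist","chisel",np.array([.43,.178]),[15*d],"w7")
cv2.imwrite("pics/s7.png",cams.get_image("scene")[120:300,150:450].repeat(2,0).repeat(2,1))
look("scene","drift",np.array([.6095,.0175]),[90*d,270*d],z0=.003)
E
```

```text
down hit=True t 35.81 tcp [0.6092 0.0173 0.032 ] grip 0.0257 F [-0.6  0.8  4.9]
opened t 36.2 tcp [0.6078 0.017  0.0307] grip 0.0331 F [ 0.1 -0.4 -0.4]
 t 39.26 tcp [0.4307 0.1775 0.2   ] grip 0.0641 F [-0.4 -1.1  0.2]
wrist chisel conf 0.64 pose [0.4299 0.1804 0.2501] IoU 0.919
scene drift conf 0.82 pose [0.6091 0.0215 1.6359] IoU 0.674
```

View pics/w7.png

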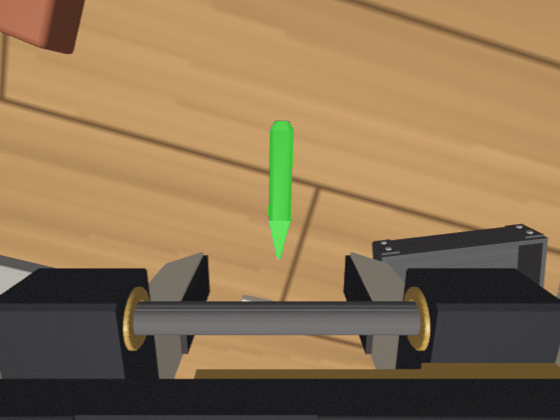

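View pics/s7.png

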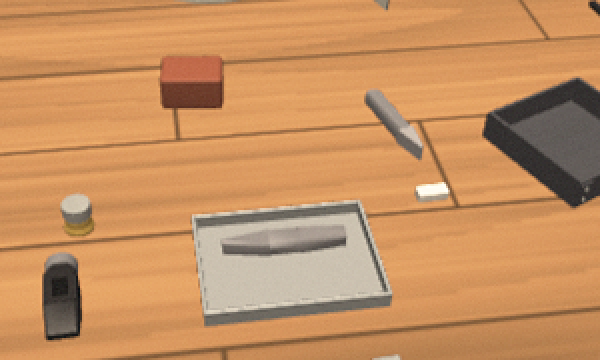

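The drift is flat in the tray at crop (285,240). The chisel mask is clean at (281,190). Picking the chisel slightly behind its middle.

```bash
python3 - <<'E'
from h import *
yaw=.254; x,y=.4299-.008*np.cos(yaw),.180-.008*np.sin(yaw)
pick(x,y,.0290,yaw+np.pi/2,lift=.17)
go(.6595,.0255,.15,0); st()
cv2.imwrite("pics/w8.png",cams.get_image("wrist"))
E
```

```text
gripped hit=False t 41.75 tcp [0.4221 0.178  0.029 ] grip 0.0197 F [-0.1 -0.6  1.6]
lifted t 43.08 tcp [0.4217 0.1777 0.1694] grip 0.0196 F [ 0.2 -0.1 -3.4]
 t 44.21 tcp [0.6583 0.0272 0.1492] grip 0.0199 F [-0.4 -0.2 -3.6]
```

View pics/w8.png

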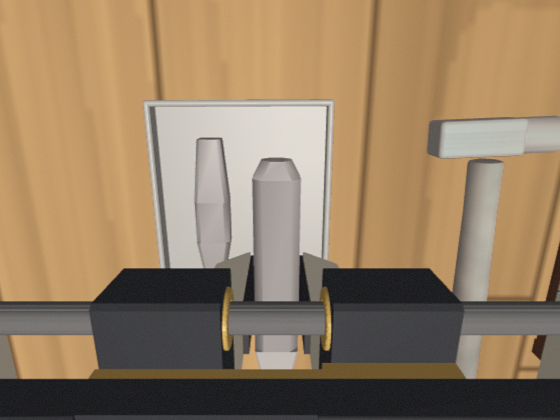

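The chisel is held straight. The drift's bulge is at (196–232,215) and the tray's right rim corner at (333,103). I'll check the finger clearance before lowering.

```bash
python3 - <<'E'
from h import *
i=cams.camera_info("wrist"); a=plane(i,[(196,215),(232,215)],.021); b=plane(i,[(333,103),(146,103),(327,265)],.019); print(a.round(4),b.round(4))
E
```

```text
[[0.5986 0.0252 0.021 ]
 [0.6255 0.0254 0.021 ]] [[ 0.6973  0.1059  0.019 ]
 [ 0.5683  0.1053  0.019 ]
 [ 0.6986 -0.0159  0.019 ]]
```

```bash
python3 - <<'E'
from h import *
place(.661,.0255,.0321,0,.275,above=.12)
d=np.pi/180
eoat.command_gripper(.8)
go(.64,-.203,.22,np.pi/2+.03); st()
look("wrist","hammer_head",np.array([.66,-.2]),[2.5*d],"w9")
look("wrist","borax_tin",np.array([.55,-.185]),[0]) if "borax_tin" in SH else None
cv2.imwrite("pics/s9.png",cams.get_image("scene")[120:300,150:450].repeat(2,0).repeat(2,1))
E
```

```text
down hit=True t 45.89 tcp [0.6607 0.0254 0.0321] grip 0.0195 F [-0.7 -0.3  4.8]
opened t 46.26 tcp [0.659  0.0251 0.0304] grip 0.0254 F [-0.7 -0.7  0.4]
 t 49.92 tcp [ 0.64   -0.2022  0.2199] grip 0.0736 F [ 0.3 -0.   1.2]
wrist hammer_head conf 0.75 pose [ 0.661  -0.2005  0.024 ] IoU 0.839
```

View pics/w9.png

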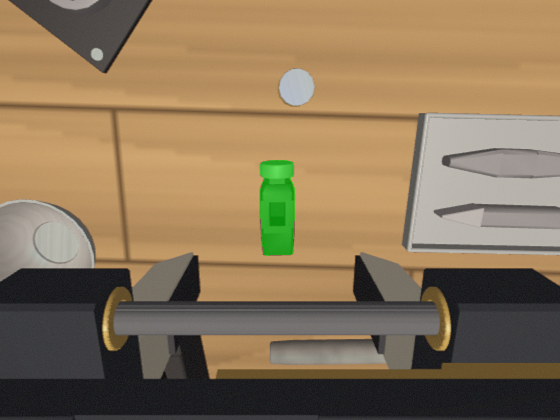

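View pics/s9.png

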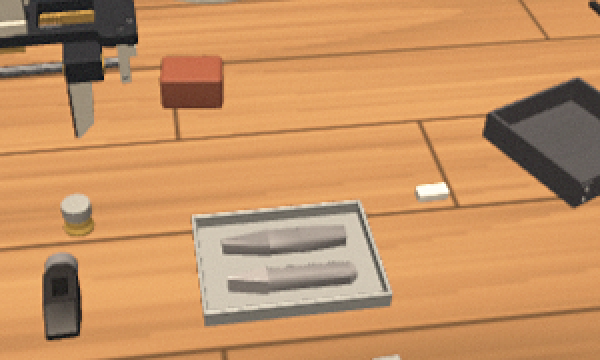

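Both tools lie side by side in the tray. The head's eye is at (277,213), its face at (277,168) and its peen at (277,252). I'll check the eye against the fit and pick.

```bash
python3 - <<'E'
from h import *
i=cams.camera_info("wrist"); p=plane(i,[(277,213)],.032)[0]; print(p)
x,y=(p[0]+.661)/2,(p[1]-.2005)/2
if abs(p[0]-.661)<.006 and abs(p[1]+.2005)<.005:
    pick(x,y,.033,np.pi/2+.024,lift=.18)
    go(.4955,.376,.19,.404+np.pi/2); st()
    cv2.imwrite("pics/w10.png",cams.get_image("wrist")); cv2.imwrite("pics/s10.png",cams.get_image("scene"))
E
```

```text
[ 0.65905119 -0.20046832  0.032     ]
gripped hit=False t 52.31 tcp [ 0.66   -0.2007  0.033 ] grip 0.0318 F [ 0.1 -1.1  0.8]
lifted t 53.68 tcp [ 0.6593 -0.2005  0.1788] grip 0.0319 F [ 0.2  0.1 -4.6]
 t 55.83 tcp [0.497  0.3744 0.1897] grip 0.0315 F [ 0.9  0.  -4.9]
```

View pics/w10.png

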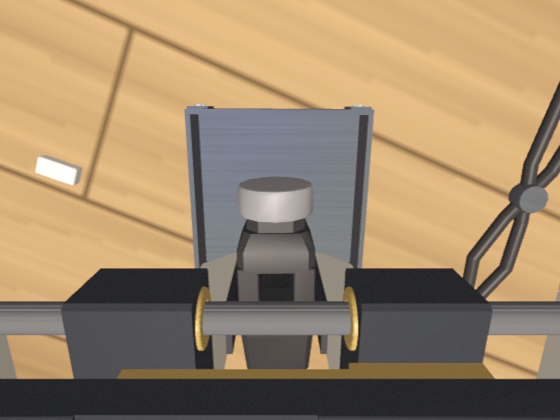

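View pics/s10.png

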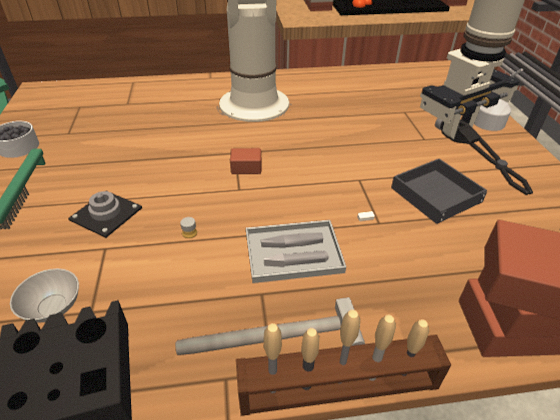

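The head is held level and in line with the box, whose far rim runs (187,108)–(372,108), centred on the jaws. Lowering it.

```bash
python3 - <<'E'
from h import *
i=cams.camera_info("wrist"); p=plane(i,[(187,108),(372,108)],.036); m=p.mean(0)
dr=(np.array([.4955,.376])-m[:2]); print(p.round(4),"dist far rim to centre",np.hypot(*dr))
place(.4955,.376,.0371,.404+np.pi/2,.5,above=.15)
go(.52,.28,.25,np.pi/2); st()
d=np.pi/180
cv2.imwrite("pics/w11.png",cams.get_image("wrist")); cv2.imwrite("pics/s11.png",cams.get_image("scene"));cv2.imwrite("pics/t11.png",cams.get_image("top"))
for c in("scene","top"):
  look(c,"hammer_head",np.array([.4955,.376]),[.4],z0=.004)
  look(c,"chisel",np.array([.66,.018]),[-90*d],z0=.003)
  look(c,"drift",np.array([.61,.018]),[90*d,-90*d],z0=.003)
  for n in("borax_tin","soapstone"):
    for r in spotter.trace(c,n)[:1]:
      ys,xs=np.nonzero(r["region"]); print(c,n,round(r["conf"],2),plane(cams.camera_info(c),np.c_[xs,ys],H[n]/2).mean(0).round(4))
E
```

```text
[[0.4551 0.2839 0.036 ]
 [0.4005 0.4121 0.036 ]] dist far rim to centre 0.07326210047467716
down hit=True t 57.85 tcp [0.4954 0.3756 0.037 ] grip 0.032 F [-0.3 -0.5  5.5]
opened t 58.34 tcp [0.4944 0.3743 0.0353] grip 0.0456 F [ 0.3 -0.6  1.1]
 t 60.06 tcp [0.5194 0.2802 0.2491] grip 0.0462 F [-0.6  0.5 -0.6]
scene hammer_head conf 0.57 pose [0.4932 0.3771 0.1726] IoU 0.742
scene chisel conf 0.9 pose [ 0.6601  0.0206 -1.5194] IoU 0.76
scene drift conf 0.68 pose [0.6095 0.0218 1.6678] IoU 0.695
scene borax_tin 0.53 [ 0.551  -0.1862  0.017 ]
hammer_head not seen
chisel not seen
top drift conf 0.8 pose [0.6104 0.0181 1.6076] IoU 0.769
top borax_tin 0.48 [ 0.5504 -0.191   0.017 ]
```

View pics/w11.png

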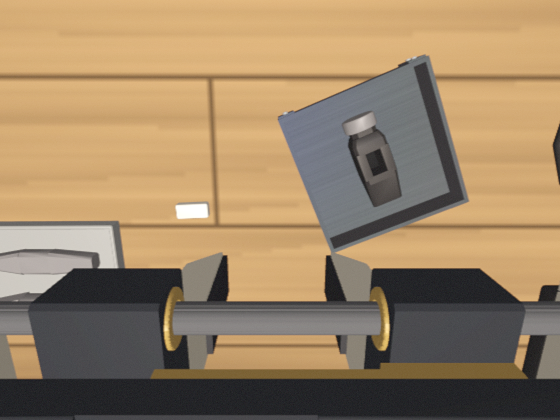

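View pics/s11.png

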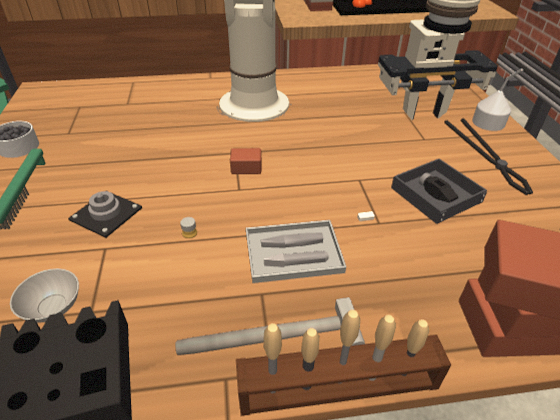

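View pics/t11.png

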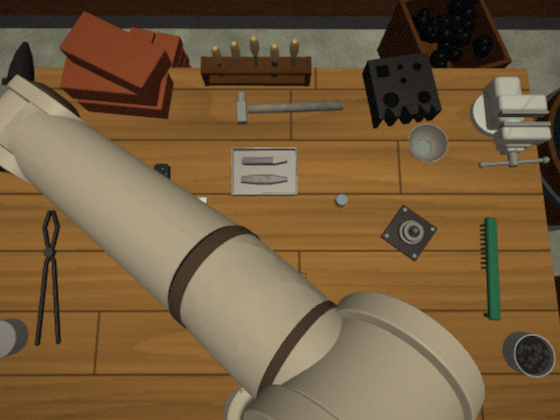

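The views show the head at (372,160) in the wrist picture, eye up in the box. The tools are flat in the tray at scene (291,240) and (296,258), and the rings are on the post at scene (103,204). The tin (188,227) and soapstone (366,216) are where they started. Nothing touches the robot, so I'm handing in.

```bash
python3 - <<'E'
from h import *
st(); env.close_job()
E
```

```text
t 61.01 tcp [0.5201 0.2799 0.2501] grip 0.0457 F [ 0.1  0.6 -0.2]
the job is handed in; nothing more can be done
```

The bench is cleared and the job handed in at 61 s of the 136 s allowed; no verdict is reported. Each thing was lowered until light contact of about 5 N and then released.

**Last checks**
- **Rings:** both sit level around the pin, large one underneath. The scene-camera fit puts the small ring within about 3 mm of the pin axis.
- **Tools:** the chisel and drift lie flat and side by side on the tray floor. Their fitted centres are within about 5 mm of the tray centre lengthwise and 30 mm across.
- **Hammer head:** it lies flat, eye up, within a few mm of the box centre.
- **Tin:** it is within about 2 mm of its first scene-camera reading.
- **Soapstone:** it was judged by eye only. It shows at the same pixel as at the start, but the network missed it in the last look.

**Misses and disagreements**
- The network missed the small ring once; a second look found it.
- In the final top picture the head and chisel were not found. The arm hid the head, and the chisel was visible but missed.
- The top camera read about 3 to 4 mm off the others in y, so I relied mainly on the wrist camera.
- The scene fit of the head's yaw in the box was about 13° off the commanded angle. I put that down to a poor fit, since the wrist picture shows it lined up with the box.

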